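# Fit a keyed microphone head to its swivel stand and aim it

### The arm

A 7-joint arm with a two-finger parallel gripper is mounted at the origin on the work surface. World frame = base frame: x ahead of the robot, y to its left, z up, the work surface at z = 0. Lengths are in m, angles in rad, forces in N, time in s.
With the tool pointing down it reaches from about 0.425 to 0.875 m from the base axis. Payload 4.7 kg.
Tool frame: the origin (TCP) lies where the fingers leave the gripper's body, on its centre line; the fingertips stand 70 mm ahead of it and the grasp point (between the pads) lies 51 mm ahead of it; z points along the fingers, y is the line along which they close (so a half turn about z gives the same grasp; the last joint's range is limited). The gripper opens to 87 mm and grips with 3 to 60 N. Pads are 19 mm wide; open, the fingers measure 117 mm over their backs; the gripper's body (75 mm by 190 mm) begins 51 mm behind the grasp point.
Start: joints at [-1.258, 0.321, -0.07, 1.45, 0.023, 1.371, -0.057], TCP at [0.191, 0.621, 0.292] pointing down, gripper open.
Joint ranges: [-2.86, 2.86], [-0.3, 2.09], [-1.38, 1.24], [0.06, 2.45], [-1.56, 4.7], [0.09, 2.05], [-2.69, 2.69]. Speed limits (rad/s): [2.57, 2.57, 3.14, 3.14, 3.14, 3.14, 3.14].

### API

Orientations are given as a rotation vector (axis times angle).
In Python, from bench import get_state, get_image, get_calibration, close_job gives the robot as it stands.
- The arm moves only by the tool send_rows, never from a script. Its argument "rows" is a list of rows, each an object of numbers: "hand": the finger opening in mm, from 0 to 87; "x", "y", "z": the shift along the world's x, y, z in mm; "roll": the turn about the world's z in degrees. A call has 1 to 10 rows; each row shifts and turns the commanded pose from where the row before left it; what a row does not reach is not made up. A row lasts 1/10 s, in which the tool goes at most 50 mm and 8.59 degrees, less where a joint would pass 70% of its speed; a pose out of reach is approached as far as the arm can. A call is refused whole if a number of a shift passes 50 or a number of a turn 8.59, either way. A call with a gripper value outside its range is refused whole. The fingers move at their own pace and stop on an object; "force" is the grip in N (left out, the last holds). Time passes only in rows, so rows that do not move let the fingers close. It gives the time, the measured TCP pose, the force, the opening and the grip force at its end, in the units of the state.
- get_state(): the state, without advancing time (a new reading comes with each control period).
- get_image(name): name is "scene" or "side" or "wrist"; returns the picture (384x512x3 uint8, blue, green, red); there is no depth.
- get_calibration(name): a dict with "mtx" (3x3 intrinsics, pixels), "D" ([k1, k2, p1, p2, k3] as OpenCV has them; the pictures are not rectified), "world_from_camera" (4x4, takes a point from camera to world coordinates). Camera axes: x right, y down, z forward; pixel columns grow to the right and rows downward; lengths in m; the calibration is good to about 2 mm. A picture is of the moment at which its call begins: read the wrist's pose just before it. get_calibration takes no time and is no camera call; for the wrist camera it gives the pose at the moment of the call.
- close_job(): hands the job in; it is judged then, once.
The state is a dict: "time": time; "joint_positions": joint angles; "qd": joint speeds; "joint_torque": joint torques, N m; "position": TCP position; "tool_rot": TCP orientation; "ft_force": force on the tool from outside, world axes, zero at the start; "torque": the same for the moment, N m; "grip_width": opening from 0.0 (shut) to 1.0 (fully open); "grip_force": force on a finger pad.
Only numpy, scipy, OpenCV 4.12 (cv2) and the standard library are available. Lean on these libraries where they do the work, as an engineer would, in place of code of your own. Each camera call takes 0.05 s, during which the arm holds its last target. There are 200 camera calls.

### The job

Take the flat-sided silver microphone head out of the wooden rack and fit it into the stiff swivel cup on the grey desk stand: turn the head until its key finds the notch and it drops fully home with its collar flush on the cup's rim. Leave it upright with its red-badged front pointing the way the white line on the stand's foot points (turn head and cup together), let go of it, and leave the other things on the desk where they are.

Things in the scene. Friction and masses are not known exactly. Their poses are not given: they have to be found in the camera images.
- mic_mid (a point): Silver microphone head, loose, rigid, 0.25 to 0.5 kg, 106 mm tall. Point on its vertical axis at mid-height of its flat-sided basket. Axes: z up, x to its front (red badge on front face, red mark on the front half of the top). Basket 44 mm thick along x, 66 mm wide along y, 64 mm tall (32 mm above and below this point): grip it across the 44 mm. Stands upright in a rack well, either one.
- mic_collar (a point): Centre of the flat underside of the silver head's black collar (60 mm in diameter, 12 mm high), 44 mm below mic_mid. Under it a brass pilot, 28 mm in diameter, reaches 30 mm down, the last 4 mm tapered. In the rack the collar rests on the rack's top, pilot and key hidden in the well: lift 35 mm or more. Home in the cup, the collar lies on the cup's rim.
- mic_key (a point): Lower end of the one brass key on the pilot, 17.5 mm from the axis towards the head's front (+x). Key 10 mm wide, out to 25 mm from the axis, its flat lower end 18 mm below the collar's underside; so the pilot's last 12 mm is plain and enters the cup before the key meets the rim. With the key resting on the rim the head stands 18 mm higher than home.
- stand_mouth (a point): Centre of the mouth of the steel swivel cup on the grey desk stand (fixed to the desk), in the plane of its flat rim, 94 mm above the desk. Axes belong to the stand's foot, not to the cup: z up, x the way the white line on the foot points, outwards. Cup 66 mm in outer diameter, bore 31 mm in diameter and 36 mm deep, with one notch 13 mm wide through its wall for the full depth.
- stand: The stand's foot, 148 mm in diameter; origin under its centre. The cup on it turns about the vertical, 1.15 rad either way. Its notch starts within 0.9 rad either way of the white line; this angle is not reported: see it or feel for it (fits within 4 degrees). About 0.3 N m turns the cup, so a 5 N press does not drag it; with the key in, turning the head turns the cup, and it stays put.
- rack: Wooden rack fixed to the desk, 100 mm (x) by 250 mm (y) by 40 mm high; origin at the centre of its underside. Two round wells, 55 mm in diameter and 35 mm deep, lie on its y axis 65 mm either side of the origin; one holds the silver head, the other the black one.
- mic: The same silver head; origin at the lower tip of its pilot, 74 mm below mic_mid on the axis, axes as mic_mid.
- spare_mid (a point): The other microphone head, black and ball-shaped, 69 mm in diameter, 116 mm tall, in the other well; point on its axis, 51 mm above the rack's top. To be left alone.
- coco_a: Half coconut shell lying mouth down, 108 mm in diameter, 52 mm high; origin at the centre of its underside. To be left alone.
- coco_b: Another such half coconut shell. To be left alone.
- clog: Wooden clog with red upper, 200 mm long, 78 mm wide, 62 mm high; origin under its middle. To be left alone.
- can: Red drinks can, 66 mm in diameter, 116 mm high; origin at the centre of its underside. To be left alone.
- mug: Blue mug, 82 mm in diameter, 95 mm high; origin at the centre of its underside. To be left alone.
- glue: Yellow glue bottle, 52 mm in diameter, 140 mm high; origin at the centre of its underside. To be left alone.
Mind the look-alikes: they are no part of the job. Of the things that look like the mic, the largest one is meant.

How it is judged:
On the way, in this order (a step that is already met when the one before it is completed fails the run):
1. the silver head is lifted clear of the rack (height (world z) of mic_mid above 0.115 m), for 0.1 s.
2. the silver head is home in the cup, its key in the notch (z of mic_mid in the frame of stand_mouth between 0.038 and 0.048 m and horizontal distance between mic_mid and stand_mouth below 0.008 m and angle between mic_mid's own z axis and vertical below 0.09 rad), for 0.2 s.
At the end, for the whole second after the job is handed in: The silver head is home in the swivel cup (collar within 4 mm of the rim, axis within 8 mm, upright within 5 degrees), its front within 10 degrees of the white line's direction, at rest and released; every other loose thing is within 25 mm of where it was (all of step 2 and angle between the x axis of mic_mid and the x axis of stand_mouth, either way round below 0.17 rad and linear speed of mic below 0.01 m/s and angular speed of mic below 0.05 rad/s and distance of each of spare_mid, coco_a, coco_b, clog, can, mug, glue from where it was at the start of the episode below 0.025 m); the robot touches nothing.
It fails at once if another thing on the desk is pushed away by more than 25 mm (distance of any of spare_mid, coco_a, coco_b, clog, can, mug, glue from where it was at the start of the episode above 0.025 m).
It also fails if it takes over 61 s, if anything falls off the work surface, if the arm or the gripper's body presses on something with over 40 N, if the wrist force passes 120 N, or if a joint passes its speed limit or range.

## Working session

There is one attempt and no reset: what is moved stays moved. The work goes in short steps, Python scripts to look and compute and a tool call to move; the robot and the scene stay as the last step left them, time stands still between calls to the robot, and variables do not carry over. Pictures are saved under pics/ and viewed, at most 10 in all, crops included, and the job is handed in when it is done.

Besides the shell and the picture viewer there is one more tool, called as name(argument=value, ...), one argument or row to a line, values as JSON. send_rows: Moves the arm, as the interface text tells. Its arguments: {"type":"object","properties":{"rows":{"type":"array","items":{"type":"object","properties":{"hand":{"type":"number"},"x":{"type":"number"},"y":{"type":"number"},"z":{"type":"number"},"roll":{"type":"number"}}}},"force":{"type":"number"}},"required":["rows"]}

```bash
mkdir -p pics; cat > h.py <<'E'
import numpy as np,cv2
from bench import *
def ray(cal,px):
    u=cv2.undistortPoints(np.array([[px]],float),np.array(cal["mtx"]),np.array(cal["D"]))[0,0]
    T=np.array(cal["world_from_camera"]); return T[:3,3],T[:3,:3]@np.array([u[0],u[1],1.])
def onz(cal,px,z):
    o,d=ray(cal,px); return o+d*(z-o[2])/d[2]
def proj(cal,P):
    T=np.linalg.inv(np.array(cal["world_from_camera"])); 
    return cv2.projectPoints(np.array(P,float).reshape(-1,1,3),cv2.Rodrigues(T[:3,:3])[0],T[:3,3],np.array(cal["mtx"]),np.array(cal["D"]))[0][:,0]
E
python3 - <<'E'
from h import *
s=get_state();print(s["time"],s["position"],s["tool_rot"],s["grip_width"])
a=get_image("scene");b=get_image("side");c=get_image("wrist")
for n,i in zip(("scene","side","wrist"),(a,b,c)): cv2.imwrite(f"pics/{n}0.png",i)
for n in("scene","side","wrist"): print(n,np.round(get_calibration(n)["world_from_camera"],2).tolist())
E
```

```text
0.0 [0.19127588 0.62077675 0.29114393] [-4.67511179e-01 -3.10642717e+00  3.02563508e-03] 0.9942103828578079
scene [[-0.6, 0.56, -0.58, 1.16], [0.8, 0.4, -0.45, 0.49], [-0.02, -0.73, -0.68, 0.8], [0.0, 0.0, 0.0, 1.0]]
side [[-0.75, -0.37, 0.55, -0.37], [-0.66, 0.42, -0.62, 1.08], [0.0, -0.83, -0.56, 1.04], [0.0, 0.0, 0.0, 1.0]]
wrist [[0.29, 0.92, 0.25, 0.12], [0.96, -0.28, -0.08, 0.64], [-0.0, 0.26, -0.96, 0.38], [0.0, 0.0, 0.0, 1.0]]
```

View pics/scene0.png

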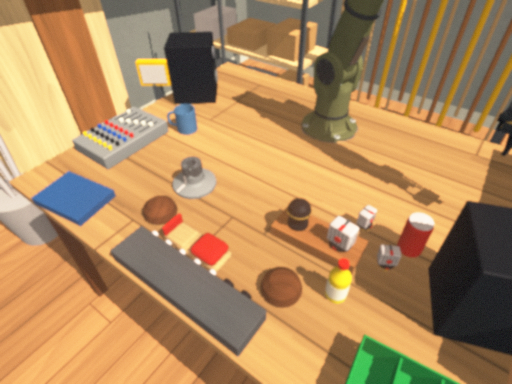

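View pics/side0.png

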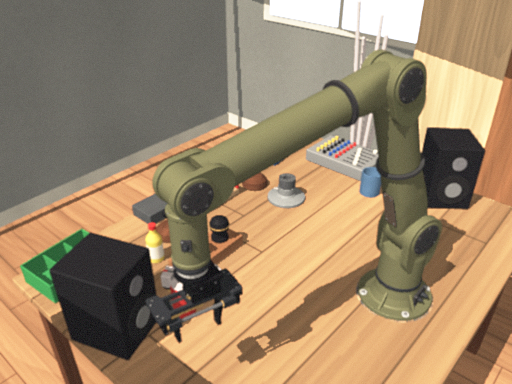

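The scene view shows the silver head at about (343,233) in the rack, the black ball head at (298,213), the stand's foot at (193,183) with its cup at (192,165), and small look-alikes at (368,216) and (390,256).

```bash
python3 - <<'E'
from h import *
c=get_calibration("scene")
for n,p,z in [("mictop",(343,225),.116),("ball",(299,208),.091),("foot",(194,184),.01),("cup",(191,162),.094),("lookA",(368,210),.03),("can",(419,222),.116),("glue",(344,264),.14),("cocoA",(160,208),.02),("cocoB",(282,287),.02),("lookB",(390,256),.03)]:
    print(n,onz(c,p,z).round(3))
a=cv2.imread("pics/scene0.png")
o=np.hstack([cv2.resize(a[140:220,150:250],(400,320),interpolation=2),cv2.resize(a[190:270,290:390],(400,320),interpolation=2)])
cv2.imwrite("pics/c1.png",o)
E
```

```text
mictop [0.555 0.316 0.116]
ball [0.548 0.182 0.091]
foot [ 0.588 -0.198  0.01 ]
cup [ 0.577 -0.206  0.094]
lookA [0.382 0.328 0.03 ]
can [0.433 0.468 0.116]
glue [0.679 0.374 0.14 ]
cocoA [ 0.738 -0.199  0.02 ]
cocoB [0.746 0.258 0.02 ]
lookB [0.506 0.442 0.03 ]
```

View pics/c1.png

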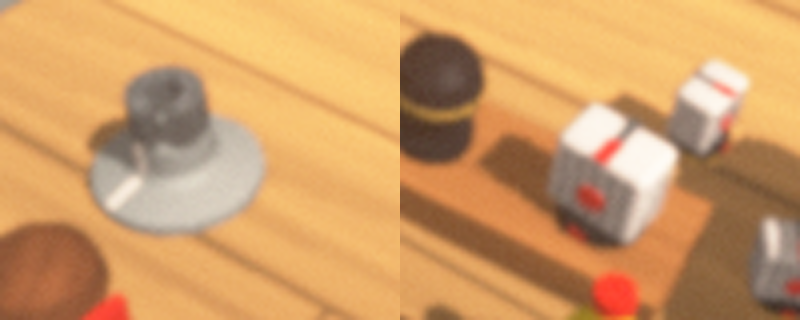

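View pics/wrist0.png

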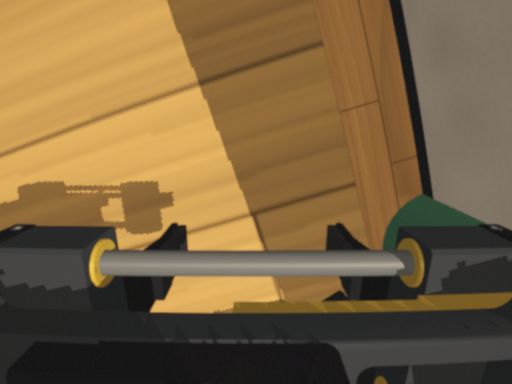

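The crops show the badge front facing lower left in the scene, with the red top mark running to the front edge. The white line on the foot runs from about (185,185) to (177,191). The wrist view shows only bare desk.

```bash
python3 - <<'E'
from h import *
c=get_calibration("scene")
def ang(p,q,z,f):
    P=[onz(c,(f[0]+x/4,f[1]+y/4),z) for x,y in(p,q)]; d=P[1]-P[0]; return np.degrees(np.arctan2(d[1],d[0])).round(1),P[0].round(3),P[1].round(3)
print("mark",ang((634,124),(600,160),.116,(190,190)))
for e in [((597,103),(565,140)),((678,155),(640,190)),((597,103),(678,155))]: print("edge",ang(*e,.116,(190,190)))
print("line",ang((140,180),(110,205),.01,(150,140)))
s=get_state(); R=cv2.Rodrigues(s["tool_rot"])[0]; print(R.round(2), "yang",np.degrees(np.arctan2(R[1,1],R[0,1])))
E
```

```text
mark (np.float64(-5.9), array([0.534, 0.321, 0.116]), array([0.575, 0.317, 0.116]))
edge (np.float64(-3.0), array([0.532, 0.294, 0.116]), array([0.573, 0.291, 0.116]))
edge (np.float64(-10.2), array([0.542, 0.355, 0.116]), array([0.582, 0.348, 0.116]))
edge (np.float64(80.3), array([0.532, 0.294, 0.116]), array([0.542, 0.355, 0.116]))
line (np.float64(2.2), array([ 0.61 , -0.219,  0.01 ]), array([ 0.646, -0.218,  0.01 ]))
[[-0.96  0.29 -0.  ]
 [ 0.29  0.96 -0.  ]
 [-0.   -0.   -1.  ]] yang 72.88369997091475
```

send_rows(
  rows=[
    {"x":33,"y":-31,"roll":-8,"hand":87},
    {"x":33,"y":-31,"roll":-8},
    {"x":33,"y":-31,"roll":-8},
    {"x":33,"y":-31,"roll":-8},
    {"x":33,"y":-31,"roll":-8},
    {"x":33,"y":-31,"roll":-8},
    {"x":33,"y":-31,"roll":-8},
    {"x":33,"y":-31,"roll":-8},
    {"x":33,"y":-31,"roll":-8},
    {"x":33,"y":-31,"roll":-8},
  ],
)

```text
schema error: expected keys hand, x, y, z, roll
```

send_rows(
  rows=[
    {"x":33,"y":-31},
    {},
    {},
  ],
)

```text
schema error: expected keys hand, x, y, z, roll
```

```bash
python3 - <<'E'
from h import *
s=get_state();R=cv2.Rodrigues(s["tool_rot"])[0];print(s["time"],s["position"],np.degrees(np.arctan2(R[1,1],R[0,1])))
c=get_calibration("wrist");i=get_image("wrist");cv2.imwrite("pics/w1.png",i);np.save("w1.npy",c,allow_pickle=True)
print(proj(c,[[.555,.316,.116]]))
E
```

```text
0.15 [0.19126401 0.62087537 0.29142541] 72.88369997091475
[[134.27001428 475.54839342]]
```

View pics/w1.png

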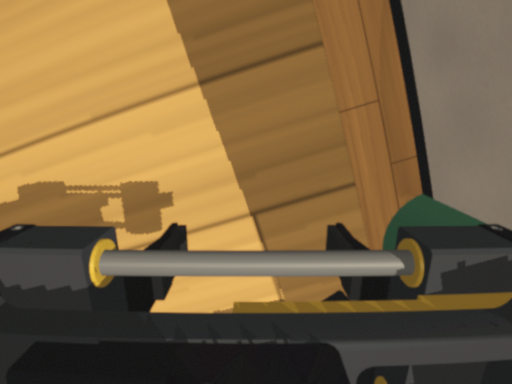

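The calls were refused because every key is needed, so the view is unchanged. I'll send the move again with full rows.

send_rows(
  rows=[
    {"hand":87,"x":33,"y":-31,"z":0,"roll":-8},
    {"hand":87,"x":33,"y":-31,"z":0,"roll":-8},
    {"hand":87,"x":33,"y":-31,"z":0,"roll":-8},
    {"hand":87,"x":33,"y":-31,"z":0,"roll":-8},
    {"hand":87,"x":33,"y":-31,"z":0,"roll":-8},
    {"hand":87,"x":33,"y":-31,"z":0,"roll":-8},
    {"hand":87,"x":33,"y":-31,"z":0,"roll":-8},
    {"hand":87,"x":33,"y":-31,"z":0,"roll":-8},
    {"hand":87,"x":33,"y":-31,"z":0,"roll":-8},
    {"hand":87,"x":33,"y":-31,"z":0,"roll":-8},
  ],
)

```text
time: 1.2
position: [0.5223, 0.3098, 0.2923]
tool_rot: [-2.361, -2.073, -0.0]
ft_force: [-0.4, 0.4, -0.0]
grip_width: 0.999
grip_force: 0.0
```

send_rows(
  rows=[
    {"hand":87,"x":33,"y":-31,"z":0,"roll":0},
    {"hand":87,"x":0,"y":0,"z":0,"roll":0},
    {"hand":87,"x":0,"y":0,"z":0,"roll":0},
  ],
)

```text
time: 1.5
position: [0.555, 0.2789, 0.2919]
tool_rot: [2.358, 2.076, -0.001]
ft_force: [-1.2, 0.1, 0.5]
grip_width: 1.0
grip_force: 0.0
```

```bash
python3 - <<'E'
from h import *
s=get_state();R=cv2.Rodrigues(s["tool_rot"])[0];print(s["time"],s["position"],np.degrees(np.arctan2(R[1,1],R[0,1])))
c=get_calibration("wrist");i=get_image("wrist");cv2.imwrite("pics/w2.png",i);np.save("w2.npy",c,allow_pickle=True)
print(proj(c,[[.555,.316,.116]]))
E
```

```text
1.5 [0.55503194 0.27886078 0.29191484] -7.291223089244287
[[251.94597469 157.63148855]]
```

View pics/w2.png

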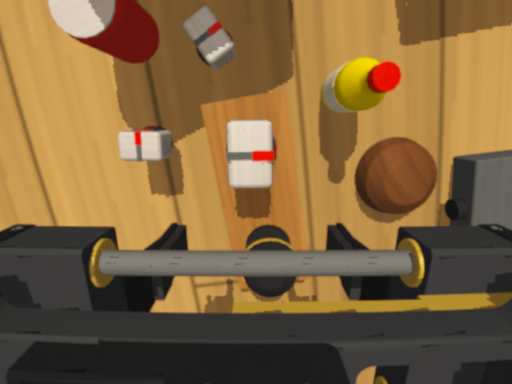

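The silver head's top is at about (250,154) in the wrist view, with the red mark pointing right. The can, glue, coconut and look-alikes are clear of it.

```bash
python3 - <<'E'
from h import *
c=np.load("w2.npy",allow_pickle=True).item();i=cv2.imread("pics/w2.png").astype(int)
m=((i.min(2)>185)).astype(np.uint8)
m=cv2.morphologyEx(m,cv2.MORPH_CLOSE,np.ones((15,15)))
m[:,:200]=0;m[:,300:]=0;m[:90]=0;m[215:]=0
k=max(cv2.findContours(m,0,2)[0],key=cv2.contourArea);print(cv2.minAreaRect(k))
P=np.array([onz(c,p,.116)[:2] for p in k[:,0].astype(float)],np.float32);print(cv2.minAreaRect(P*1000))
r=((i[...,2]>180)&(i[...,1]<80));y,x=np.nonzero(r[140:170,245:280]);print(x.min()+245,x.max()+245,y.mean()+140,onz(c,(250,154),.116))
E
```

```text
((250.27215576171875, 151.9876251220703), (61.663604736328125, 40.049556732177734), 87.39744567871094)
((554.1053466796875, 320.75238037109375), (58.497642517089844, 37.18781661987305), 85.15900421142578)
252 276 155.34736842105264 [0.55361515 0.31966874 0.116     ]
```

send_rows(
  force=30,
  rows=[
    {"hand":87,"x":-1,"y":20,"z":0,"roll":2},
    {"hand":87,"x":0,"y":21,"z":0,"roll":0},
    {"hand":87,"x":0,"y":0,"z":-35,"roll":0},
    {"hand":87,"x":0,"y":0,"z":-40,"roll":0},
    {"hand":87,"x":0,"y":0,"z":-40,"roll":0},
    {"hand":87,"x":0,"y":0,"z":-20,"roll":0},
    {"hand":87,"x":0,"y":0,"z":-10,"roll":0},
    {"hand":87,"x":0,"y":0,"z":0,"roll":0},
    {"hand":30,"x":0,"y":0,"z":0,"roll":0},
    {"hand":30,"x":0,"y":0,"z":0,"roll":0},
  ],
)

```text
time: 2.55
position: [0.5542, 0.3224, 0.1492]
tool_rot: [2.318, 2.121, 0.005]
ft_force: [-0.1, 0.7, -0.8]
grip_width: 0.892
grip_force: 0.0
```

send_rows(
  rows=[
    {"hand":30,"x":0,"y":0,"z":0,"roll":0},
    {"hand":30,"x":0,"y":0,"z":0,"roll":0},
    {"hand":30,"x":0,"y":0,"z":0,"roll":0},
    {"hand":30,"x":0,"y":0,"z":0,"roll":0},
    {"hand":30,"x":0,"y":0,"z":0,"roll":0},
  ],
)

```text
time: 3.05
position: [0.5534, 0.3212, 0.1475]
tool_rot: [2.318, 2.12, 0.0]
ft_force: [0.3, 0.3, 1.1]
grip_width: 0.51
grip_force: 29.8
```

send_rows(
  rows=[
    {"hand":30,"x":0,"y":0,"z":10,"roll":0},
    {"hand":30,"x":0,"y":0,"z":25,"roll":0},
    {"hand":30,"x":0,"y":0,"z":35,"roll":0},
    {"hand":30,"x":0,"y":0,"z":40,"roll":0},
    {"hand":30,"x":0,"y":0,"z":40,"roll":0},
    {"hand":30,"x":0,"y":-15,"z":33,"roll":0},
    {"hand":30,"x":0,"y":-30,"z":0,"roll":0},
    {"hand":30,"x":0,"y":-40,"z":0,"roll":0},
    {"hand":30,"x":3,"y":-45,"z":0,"roll":0},
    {"hand":30,"x":3,"y":-45,"z":0,"roll":0},
  ],
)

```text
time: 4.05
position: [0.5586, 0.1446, 0.3299]
tool_rot: [-2.317, -2.121, 0.002]
ft_force: [0.9, 0.1, -4.6]
grip_width: 0.506
grip_force: 29.8
```

send_rows(
  rows=[
    {"hand":30,"x":3,"y":-45,"z":0,"roll":0},
    {"hand":30,"x":3,"y":-45,"z":0,"roll":0},
    {"hand":30,"x":3,"y":-45,"z":0,"roll":0},
    {"hand":30,"x":3,"y":-45,"z":0,"roll":0},
    {"hand":30,"x":3,"y":-45,"z":0,"roll":0},
    {"hand":30,"x":3,"y":-45,"z":0,"roll":0},
    {"hand":30,"x":0,"y":-45,"z":0,"roll":0},
    {"hand":30,"x":0,"y":-40,"z":0,"roll":0},
    {"hand":30,"x":0,"y":-30,"z":0,"roll":0},
    {"hand":30,"x":0,"y":-10,"z":0,"roll":0},
  ],
)

```text
time: 5.05
position: [0.5753, -0.2537, 0.33]
tool_rot: [2.325, 2.112, -0.005]
ft_force: [0.0, -0.7, -4.0]
grip_width: 0.505
grip_force: 29.8
```

send_rows(
  rows=[
    {"hand":30,"x":0,"y":-40,"z":0,"roll":0},
    {"hand":30,"x":0,"y":-20,"z":0,"roll":0},
    {"hand":30,"x":0,"y":0,"z":0,"roll":0},
    {"hand":30,"x":0,"y":0,"z":0,"roll":0},
  ],
)

```text
time: 5.45
position: [0.5773, -0.308, 0.3297]
tool_rot: [-2.317, -2.119, -0.001]
ft_force: [0.5, 0.3, -4.5]
grip_width: 0.503
grip_force: 29.8
```

```bash
python3 - <<'E'
from h import *
s=get_state();R=cv2.Rodrigues(s["tool_rot"])[0];print(s["time"],s["position"],np.degrees(np.arctan2(R[1,1],R[0,1])),s["grip_width"],s["ft_force"])
c=get_calibration("wrist");i=get_image("wrist");cv2.imwrite("pics/w3.png",i);np.save("w3.npy",c,allow_pickle=True)
p=proj(c,[[.577,-.206,.094]])[0];print(p)
y0=int(np.clip(p[1]-100,0,184)); x0=int(np.clip(p[0]-133,0,246))
print(x0,y0);cv2.imwrite("pics/w3c.png",cv2.resize(i[y0:y0+200,x0:x0+266],(798,600),interpolation=2))
E
```

```text
5.45 [ 0.57731886 -0.30796165  0.32970309] -5.121664266320589 0.5027569039601971 [ 0.52329132  0.33439017 -4.4847365 ]
[248.46812865  92.67347578]
115 0
```

View pics/w3c.png

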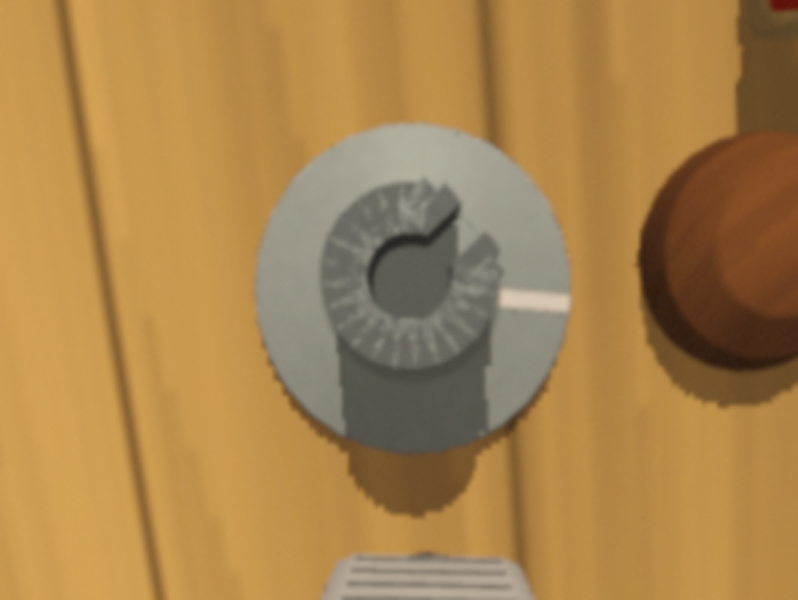

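The cup's rim centre is at crop (411,275). The notch opens up-right, at about (473,220), and the white line runs from (500,298) to (570,302).

```bash
python3 - <<'E'
from h import *
c=np.load("w3.npy",allow_pickle=True).item()
f=lambda x,y,z:onz(c,(115+x/3-.33,y/3-.33),z)
A=lambda d:np.degrees(np.arctan2(d[1],d[0])).round(1)
L,Rr,T,B=[f(*p,.094) for p in((320,275),(502,275),(411,180),(411,370))]
print(L,Rr,T,B,"d",np.linalg.norm(L-Rr),np.linalg.norm(T-B)); C=(L+Rr+T+B)/4;print("C",C)
b=[f(*p,.094) for p in((367,277),(460,277),(411,235),(411,320))];print("bore",np.mean(b,0),b[0][0]-b[1][0])
for p,q in[((430,238),(460,207)),((455,262),(487,232))]: print("notch edge",A(f(*q,.094)-f(*p,.094)))
print("mid",A(f(473.5,219.5,.094)-C))
for z in(.006,.012): 
  p,q=f(500,298,z),f(570,302,z);print("line",p,q,A(q-p),A(q-C),A(p-C))
  F=[f(*p,z) for p in((257,288),(572,288),(414,123),(414,453))];print("foot",np.mean(F,0),np.linalg.norm(F[0]-F[1]))
E
```

```text
[ 0.54721304 -0.2018206   0.094     ] [ 0.61410338 -0.20786769  0.094     ] [ 0.58370721 -0.17230575  0.094     ] [ 0.57747765 -0.23896104  0.094     ] d 0.06716312691288179 0.06694576565814186
C [ 0.58062532 -0.20523877  0.094     ]
bore [ 0.5810415  -0.20580711  0.094     ] -0.03418285932802667
notch edge 39.4
notch edge 36.9
mid 35.6
line [ 0.62070069 -0.21053413  0.006     ] [ 0.65349837 -0.21514073  0.006     ] -8.0 -7.7 -7.5
foot [ 0.58078072 -0.20378672  0.006     ] 0.14805805054700205
line [ 0.62016217 -0.21090172  0.012     ] [ 0.65248712 -0.21544192  0.012     ] -8.0 -8.1 -8.2
foot [ 0.58081758 -0.20425156  0.012     ] 0.14592400992760915
```

```bash
python3 - <<'E'
from h import *
c=np.load("w3.npy",allow_pickle=True).item();i=cv2.imread("pics/w3.png")
z=.3297-.0635-.032
print(i[170:215:2,255].mean(1).astype(int), i[188,215:300:2].mean(1).astype(int))
for y in (184,185,186): print(y,onz(c,(257,y),z), "axis offset y vs TCP",onz(c,(257,y),z)[1]-.033+.308)
print([onz(c,(115+x/3,189),z+.003)[0] for x in(330,530)])
cv2.imwrite("pics/w3d.png",cv2.resize(i[170:330,180:340],(600,600),interpolation=2))
E
```

```text
[ 78 104 130 131 130 131 129 107 120 159 132 160 131 162 159 137 170 154
 134 170 180 194 206] [138 137 134 135 133 135 147 155 161 159 158 158 157 160 160 160 160 160
 158 159 159 159 159 159 157 158 157 158 158 157 157 157 157 157 160 152
 128  99 112 122 126 132 135]
184 [ 0.5798229 -0.2784957  0.2342   ] axis offset y vs TCP -0.0034956963128916496
185 [ 0.57976048 -0.27919611  0.2342    ] axis offset y vs TCP -0.00419610734061765
186 [ 0.57969795 -0.27989783  0.2342    ] axis offset y vs TCP -0.004897834117916167
[np.float64(0.5579473396691127), np.float64(0.6029972109830616)]
```

View pics/w3d.png

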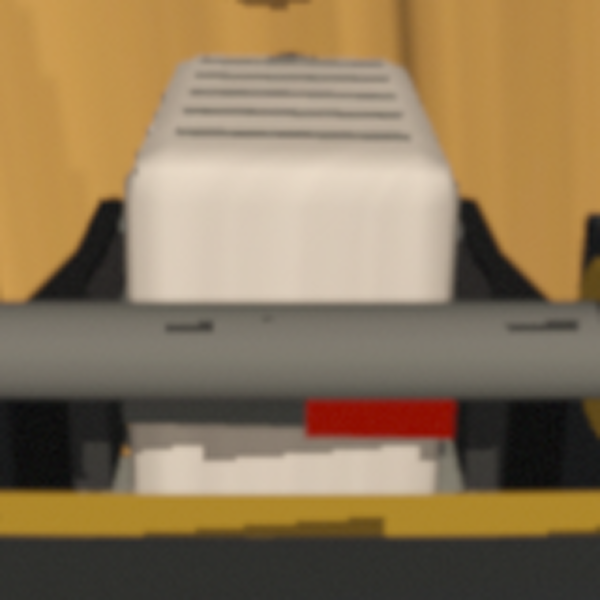

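The held head shows its red mark right of the axis, and it sits about 3 mm towards -y in the grip. I'll turn it to the notch at 37° and go above the cup.

send_rows(
  rows=[
    {"hand":30,"x":0,"y":21,"z":0,"roll":8.4},
    {"hand":30,"x":0,"y":21,"z":0,"roll":8.4},
    {"hand":30,"x":1,"y":21,"z":-10,"roll":8.4},
    {"hand":30,"x":1,"y":21,"z":-20,"roll":8.4},
    {"hand":30,"x":0,"y":21,"z":-20,"roll":8.4},
    {"hand":30,"x":0,"y":0,"z":-20,"roll":0},
    {"hand":30,"x":0,"y":0,"z":-15,"roll":0},
    {"hand":30,"x":0,"y":0,"z":-8,"roll":0},
    {"hand":30,"x":0,"y":0,"z":0,"roll":0},
    {"hand":30,"x":0,"y":0,"z":0,"roll":0},
  ],
)

```text
time: 6.5
position: [0.5796, -0.2044, 0.2381]
tool_rot: [1.405, 2.808, 0.0]
ft_force: [0.2, -0.6, -4.4]
grip_width: 0.5
grip_force: 29.8
```

```bash
python3 - <<'E'
from h import *
s=get_state();R=cv2.Rodrigues(s["tool_rot"])[0];print(s["time"],s["position"],np.degrees(np.arctan2(R[1,1],R[0,1])),s["ft_force"],s["torque"])
c=get_calibration("scene");i=get_image("scene");C=[[.581,-.205,.094],[.581,-.205,.103]];print(proj(c,C))
cs=get_calibration("side");j=get_image("side");p=proj(cs,C)[0];print(p)
a=i[115:195,145:245];x,y=map(int,p);b=j[y-50:y+30,x-50:x+50]
cv2.imwrite("pics/c4.png",np.hstack([cv2.resize(q,(400,320),interpolation=2) for q in(a,b)]))
E
```

```text
6.5 [ 0.57963166 -0.20441282  0.23805067] 36.828703256340226 [ 0.22578124 -0.60900084 -4.36187155] [-0.09213969 -0.01462543 -0.05170081]
[[190.45559443 162.72043071]
 [190.05929324 160.54251806]]
[286.30947331 176.86962773]
```

View pics/c4.png

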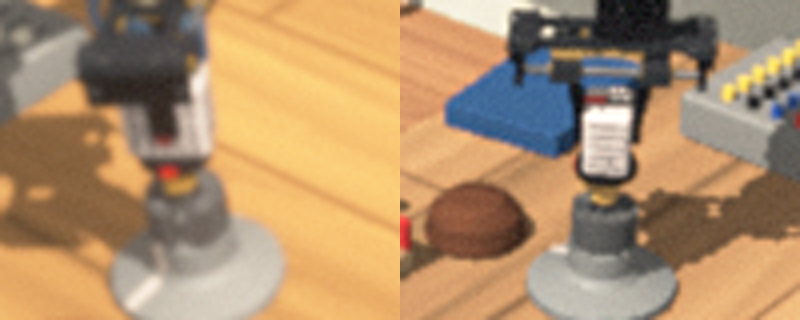

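Both views show the brass pilot directly above the cup mouth. I'll go down gently.

send_rows(
  rows=[
    {"hand":30,"x":0,"y":1.5,"z":-3,"roll":0},
    {"hand":30,"x":0,"y":0,"z":-3,"roll":0},
    {"hand":30,"x":0,"y":0,"z":-3,"roll":0},
    {"hand":30,"x":0,"y":0,"z":0,"roll":0},
  ],
)

```text
time: 7.0
position: [0.579, -0.2021, 0.2276]
tool_rot: [-1.404, -2.809, 0.0]
ft_force: [-0.1, -1.1, -4.5]
grip_width: 0.507
grip_force: 29.8
```

send_rows(
  rows=[
    {"hand":30,"x":0,"y":0,"z":-2,"roll":0},
    {"hand":30,"x":0,"y":0,"z":-2,"roll":0},
    {"hand":30,"x":0,"y":0,"z":-1,"roll":0},
    {"hand":30,"x":0,"y":0,"z":0,"roll":0},
  ],
)

```text
time: 7.4
position: [0.5793, -0.2022, 0.2231]
tool_rot: [-1.404, -2.81, 0.0]
ft_force: [0.2, -0.0, -4.3]
grip_width: 0.505
grip_force: 29.8
```

send_rows(
  rows=[
    {"hand":30,"x":0,"y":0,"z":-2,"roll":0},
    {"hand":30,"x":0,"y":0,"z":-2,"roll":0},
    {"hand":30,"x":0,"y":0,"z":-2,"roll":0},
    {"hand":30,"x":0,"y":0,"z":0,"roll":0},
  ],
)

```text
time: 7.8
position: [0.5792, -0.2022, 0.2168]
tool_rot: [-1.404, -2.809, 0.0]
ft_force: [-0.8, 0.5, -4.1]
grip_width: 0.508
grip_force: 29.8
```

send_rows(
  rows=[
    {"hand":30,"x":0,"y":0,"z":-3,"roll":0},
    {"hand":30,"x":0,"y":0,"z":-3,"roll":0},
    {"hand":30,"x":0,"y":0,"z":0,"roll":0},
  ],
)

```text
time: 8.1
position: [0.579, -0.2022, 0.2106]
tool_rot: [-1.404, -2.809, 0.0]
ft_force: [-0.1, 0.4, -4.9]
grip_width: 0.504
grip_force: 29.8
```

send_rows(
  rows=[
    {"hand":30,"x":0,"y":0,"z":-3,"roll":0},
    {"hand":30,"x":0,"y":0,"z":-3,"roll":0},
    {"hand":30,"x":0,"y":0,"z":0,"roll":0},
  ],
)

```text
time: 8.4
position: [0.579, -0.2022, 0.2046]
tool_rot: [-1.404, -2.809, 0.0]
ft_force: [0.3, -0.2, -3.5]
grip_width: 0.502
grip_force: 29.8
```

send_rows(
  rows=[
    {"hand":30,"x":0,"y":0,"z":-1,"roll":0},
    {"hand":30,"x":0,"y":0,"z":-1,"roll":0},
    {"hand":30,"x":0,"y":0,"z":-1,"roll":0},
    {"hand":30,"x":0,"y":0,"z":0,"roll":0},
  ],
)

```text
time: 8.8
position: [0.5793, -0.2023, 0.2021]
tool_rot: [-1.405, -2.81, 0.0]
ft_force: [0.0, 0.1, -4.4]
grip_width: 0.5
grip_force: 29.8
```

send_rows(
  rows=[
    {"hand":30,"x":0,"y":0,"z":-1,"roll":0},
    {"hand":30,"x":0,"y":0,"z":-1,"roll":0},
    {"hand":30,"x":0,"y":0,"z":0,"roll":0},
  ],
)

```text
time: 9.1
position: [0.5795, -0.2024, 0.2014]
tool_rot: [1.404, 2.81, 0.001]
ft_force: [-3.3, 0.3, 4.5]
grip_width: 0.506
grip_force: 29.8
```

Contact came at home height, so the collar is flush. Next I turn the head and cup together to -8° with a firmer grip.

send_rows(
  force=55,
  rows=[
    {"hand":30,"x":0,"y":0,"z":1,"roll":0},
    {"hand":30,"x":0.2,"y":0.1,"z":0,"roll":-5},
    {"hand":30,"x":0.2,"y":0.1,"z":0,"roll":-5},
    {"hand":30,"x":0.2,"y":0.1,"z":0,"roll":-5},
    {"hand":30,"x":0.3,"y":0.1,"z":0,"roll":-5},
    {"hand":30,"x":0.3,"y":0.1,"z":0,"roll":-5},
  ],
)

```text
time: 9.7
position: [0.5808, -0.2014, 0.2015]
tool_rot: [1.982, 2.437, 0.001]
ft_force: [-1.5, 0.9, 0.7]
grip_width: 0.5
grip_force: 54.6
```

send_rows(
  rows=[
    {"hand":30,"x":0.2,"y":0.1,"z":0,"roll":-5},
    {"hand":30,"x":0.3,"y":0,"z":0,"roll":-5},
    {"hand":30,"x":0.3,"y":0,"z":0,"roll":-5},
    {"hand":30,"x":0.2,"y":0,"z":0,"roll":-5},
    {"hand":30,"x":0,"y":0,"z":0,"roll":0},
    {"hand":30,"x":0,"y":0,"z":0,"roll":0},
  ],
)

```text
time: 10.3
position: [0.5821, -0.2018, 0.2015]
tool_rot: [2.37, 2.06, 0.001]
ft_force: [-0.3, -0.0, -0.1]
grip_width: 0.5
grip_force: 54.7
```

```bash
python3 - <<'E'
from h import *
s=get_state();R=cv2.Rodrigues(s["tool_rot"])[0];print(s["time"],s["position"],np.degrees(np.arctan2(R[1,1],R[0,1])),s["ft_force"],s["torque"],s["grip_width"])
E
```

```text
10.3 [ 0.58205618 -0.2017821   0.20147597] -7.998498574473513 [-2.96700096e-01 -1.09115579e-04 -6.60346182e-02] [-0.14483065  0.01015933  0.01741381] 0.5000606522955975
```

send_rows(
  rows=[
    {"hand":87,"x":0,"y":0,"z":0,"roll":0},
    {"hand":87,"x":0,"y":0,"z":0,"roll":0},
    {"hand":87,"x":0,"y":0,"z":0,"roll":0},
    {"hand":87,"x":0,"y":0,"z":0,"roll":0},
    {"hand":87,"x":0,"y":0,"z":0,"roll":0},
    {"hand":87,"x":0,"y":0,"z":10,"roll":0},
    {"hand":87,"x":0,"y":0,"z":35,"roll":0},
    {"hand":87,"x":0,"y":0,"z":45,"roll":0},
    {"hand":87,"x":0,"y":0,"z":45,"roll":0},
    {"hand":87,"x":0,"y":-10,"z":25,"roll":0},
  ],
)

```text
time: 11.3
position: [0.5827, -0.2109, 0.3664]
tool_rot: [2.368, 2.059, 0.007]
ft_force: [0.5, 0.1, 0.3]
grip_width: 1.001
grip_force: 0.0
```

send_rows(
  rows=[
    {"hand":87,"x":0,"y":-40,"z":0,"roll":0},
    {"hand":87,"x":0,"y":-30,"z":0,"roll":0},
    {"hand":87,"x":0,"y":0,"z":0,"roll":0},
    {"hand":87,"x":0,"y":0,"z":0,"roll":0},
  ],
)

```text
time: 11.7
position: [0.5812, -0.2825, 0.3618]
tool_rot: [2.375, 2.056, 0.0]
ft_force: [-0.0, 0.9, 0.1]
grip_width: 1.003
grip_force: 0.0
```

```bash
python3 - <<'E'
from h import *
s=get_state();print(s["time"],s["position"],s["ft_force"])
c=get_calibration("wrist");i=get_image("wrist");np.save("w5.npy",c,allow_pickle=True);cv2.imwrite("pics/w5.png",i)
p=proj(c,[[.581,-.205,.170]])[0]
j=get_image("side");k=get_image("scene");print(p)
x,y=int(np.clip(p[0],75,437)),int(np.clip(p[1],60,300));print(x-75,y-60)
cv2.imwrite("pics/c5.png",np.hstack([cv2.resize(i[y-60:y+60,x-75:x+75],(400,320),interpolation=2),cv2.resize(j[120:216,226:346],(400,320),interpolation=2)]))
r=(i[...,2].astype(int)>130)&(i[...,1]<80);r=r[y-60:y+60,x-75:x+75];v,u=np.nonzero(r)
P=np.array([onz(c,(a+x-75.,b+y-60.),.170)[:2] for a,b in zip(u,v)],np.float32)*1000;print(cv2.minAreaRect(P),P.mean(0))
E
```

```text
11.7 [ 0.5811904  -0.2825086   0.36176967] [-0.03146114  0.90620294  0.07066631]
[245.14919599 114.81946132]
170 54
((595.3619384765625, -206.80166625976562), (10.394186973571777, 23.414047241210938), 81.8240966796875) [ 594.541   -206.73427]
```

View pics/c5.png

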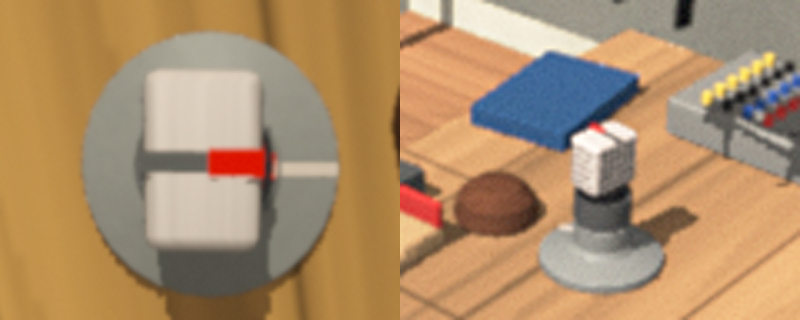

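The head stands upright on the cup. Its red mark, from crop (208,162) to (275,165), points along the white line, measured -8.2° against -8°. The gripper is open and clear, so I'm handing in.

```bash
python3 -c "
from bench import *
print(close_job())"
```

```text
the job is handed in; nothing more can be done
None
```

The silver head is home in the swivel cup with its collar flush, its front along the white line (-8.2° measured against -8°), and released; the arm touched nothing else that I saw, and I handed the job in at about 12 s without seeing a verdict.

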